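# Find the socket that fits the shaker's platform nut

### The arm

A 6-joint arm with a two-finger parallel gripper is mounted at the origin on the work surface. World frame = base frame: x ahead of the robot, y to its left, z up, the work surface at z = 0. Lengths are in m, angles in rad, forces in N, time in s.
With the tool pointing down it reaches from about 0.25 to 0.8 m from the base axis. Payload 8.5 kg.
Tool frame: the origin (TCP) lies on the centre line of the jaws, within the pads' length; the fingertips stand 11 mm ahead of it and the grasp point (between the pads) lies 8 mm behind it; x points along the fingers, y is the direction in which the jaws open and shut, and the axes are right-handed (so a half turn about x gives the same grasp; the last joint's range is limited). The gripper opens to 85 mm and grips with 20 to 120 N. Pads are 22 mm wide; open, the fingers measure 114 mm over their backs; the gripper's body (76 mm by 85 mm) begins 54 mm behind the grasp point. The pads swing forward as they close: fully open they stand 13 mm farther back than shut.
Start: joints at [-1.197, 0.238, -0.013, 1.319, 0, 1.571], TCP at [0.192, -0.489, 0.242] pointing down, gripper open.
Joint ranges: [-2.66, 2.66], [-1.03, 1.9], [-1.14, 1.46], [-1.82, 2.27], [-1.45, 1.34], [-3.14, 3.14]. Speed limits (rad/s): [2.22, 2.22, 2.79, 3.14, 3.14, 3.14].

### API

Orientations are given as a 3x3 rotation matrix whose columns are the frame's x, y, z axes.
In Python, from station import status, capture, camera_info, env gives the robot as it stands.
- The arm moves only by the tool play_rows, never from a script. Its argument "motion" is a list of rows, each a list of 7 numbers: the finger opening in mm, from 0 to 85.4, then the shift along the tool's x, y, z in mm, then the turn, a rotation vector about the tool's x, y, z in rad. In form: [[jaw, dx, dy, dz, ax, ay, az], ...]. A call has 1 to 12 rows; each row shifts and turns the commanded pose from where the row before left it, along the tool's axes as they then stand; what a row does not reach is not made up. A row lasts 1/12 s, in which the tool goes at most 41.7 mm and 7.16 degrees, less where a joint would pass 70% of its speed; a pose out of reach is approached as far as the arm can. A call is refused whole if a number of a shift passes 41.7 or a number of a turn 0.125, either way. A call with a gripper value outside its range is refused whole. The fingers move at their own pace and stop on an object; "force" is the grip in N (left out, the last holds). Time passes only in rows, so rows that do not move let the fingers close. It gives the time, the measured TCP pose, the force and the opening at its end, in the units of the state.
- status.sense(): the state, without advancing time (a new reading comes with each control period).
- capture(name): name is "scene" or "side" or "wrist"; returns (picture, depth): 400x640x3 uint8, red, green, blue; 400x640 float32, m along the optical axis (not along the pixel's ray), 0 where there is no reading.
- camera_info(name): a dict with "K" (3x3 intrinsics, pixels), "view" (4x4, takes a point from world to camera coordinates); the wrist camera has in their place "hand_eye" (4x4, takes a point from camera to tool coordinates, whose origin is the TCP and whose axes are the tool frame's). Camera axes: x right, y up, looking along -z (the intrinsics and any distortion apply to the point x, -y, -z); pixel columns grow to the right and rows downward; lengths in m; the calibration is good to about 2 mm. The wrist camera is an equidistant fisheye: a pixel r from the principal point sees the ray r / f radians off the axis. A picture is of the moment at which its call begins: read the wrist's pose just before it. camera_info takes no time and is no camera call.
- env.close_job(): hands the job in, once; it reports no verdict.
The state is a dict: "clock": time; "joints": joint angles; "dq": joint speeds; "effort": joint torques, N m; "ee_pos": TCP position; "eef_rot": TCP orientation; "wrist_force": force on the tool from outside, world axes, zero at the start; "torque": the same for the moment, N m; "gripper_width": finger opening in m.
Only numpy, scipy, OpenCV 4.12 (cv2) and the standard library are available. Lean on these libraries where they do the work, as an engineer would, in place of code of your own. Each camera call takes 0.05 s, during which the arm holds its last target. There are 200 camera calls.

### The job

The cap nut in the middle of the lab shaker's platform is to be tightened: try the sockets from the steel tray on it until you find the one that fits snugly (not one that goes over it loosely), and stand any that does not fit upright back in the tray. Put the fitting socket over the nut, fully home on the washer, and finish still gripping it there, upright, ready for a colleague to come with the T-bar. Leave the T-bar, the rack of blood tubes and the spray bottle where they are.

Things in the scene. Friction and masses are not known exactly. Their poses are not given: they have to be found in the camera images.
- seat (a point): centre of the top of the flat washer (45 mm across) amid the shaker's platform, 108 mm above the bench; z up. The nut stands on this plane, and a fully home socket's mouth face rests on it. A socket too small for the nut stops on its dome 14 mm or more above this plane, a fitting one turned wrongly stops 7 to 16 mm above; one too large drops over the nut and is loose
- nut_a: one of three domed hexagon cap nuts, fixed, 17, 22 or 27 mm across flats. One (it varies) is on the shaker, origin at seat; two lie in a dish on the blue box, unused. Which has which size is found by trying. Origin: centre of underside; z up; a hexagon corner on +x. Straight part 10, 13 or 16 mm high, then a dome; 18, 23 or 29 mm in all
- nut_b: another of the three cap nuts; see nut_a
- nut_c: another of the three cap nuts; see nut_a
- socket_small: smallest chrome deep socket: cylinder 26 mm across, 75 mm tall, about 120 g, standing mouth down in the tray (which stands where varies). Six-sided mouth below, 18.6 mm across flats, 40 mm deep, for a 17 mm nut (goes on within 11 degrees of the nut's hexagon, modulo 60); solid above, square drive hole on top. Origin: centre of the mouth face, lower end; z up; a hexagon corner on +x
- socket_medium: middle-sized chrome deep socket: cylinder 32 mm across, 75 mm tall, about 180 g, standing mouth down in the tray (which stands where varies). Six-sided mouth below, 23.6 mm across flats, 40 mm deep, for a 22 mm nut (goes on within 8 degrees of the nut's hexagon, modulo 60); solid above, square drive hole on top. Origin: centre of the mouth face, lower end; z up; a hexagon corner on +x
- socket_large: largest chrome deep socket: cylinder 38 mm across, 75 mm tall, about 250 g, standing mouth down in the tray (which stands where varies). Six-sided mouth below, 28.6 mm across flats, 40 mm deep, for a 27 mm nut (goes on within 6 degrees of the nut's hexagon, modulo 60); solid above, square drive hole on top. Origin: centre of the mouth face, lower end; z up; a hexagon corner on +x
- tray: stainless instrument tray, fixed, 330 mm (its x) by 200 mm (its y), walls 25 mm high and 4 mm thick, floor 4 mm above the bench. Origin: centre of the underside, on the bench. The sockets stand in a row along its x, 90 mm apart, on its +y side; the T-bar lies on its -y side
- shaker: white bench orbital shaker, fixed, about 290 by 230 mm, control nose to its -x; platform 230 mm square, its rubber mat 105 mm above the bench, rails along its y edges up to 114 mm, a blood tube clipped down along each x edge, 92 mm from the centre, up to 125 mm above the bench. Origin: centre of the underside, straight below the nut
- tbar: loose steel T-bar, 240 mm long, 26 mm high at its sliding head, lying along the tray's x; leave it. Origin: underside of the head
- rack: black rack of blood tubes with orange and purple caps, 112 by 200 mm, 112 mm high; leave it. Origin: centre of the underside
- bottle: white and blue spray bottle, 70 mm in diameter, 190 mm high; leave it. Origin: centre of the underside
Not all that is in view belongs to the job. Leave any blue look-alike of the socket_large alone.

How it is judged:
By the outcome, as a careful person would: the job done as asked, in the order asked, and still so for the second after the job is handed in, while the arm keeps its last pose, push and grip.
It also fails if it takes over 72 s, if anything falls off the work surface, if the arm or the gripper's body presses on something with over 40 N, if the wrist force passes 120 N, or if a joint passes its speed limit or range.

## Working session

There is one attempt and no reset: what is moved stays moved. The work goes in short steps, Python scripts to look and compute and a tool call to move; the robot and the scene stay as the last step left them, time stands still between calls to the robot, and variables do not carry over. Pictures are saved under pics/ and viewed, about 8 in all and at most 12, crops included, and the job is handed in when it is done.

Besides the shell and the picture viewer there is one more tool, called as name(argument=value, ...) on one line, values as JSON. play_rows: Moves the arm, as the interface text tells. Its arguments: {"type":"object","properties":{"motion":{"type":"array"},"force":{"type":"number"}},"required":["motion"]}

```bash
ls; mkdir -p pics
cat > h.py <<'E'
import numpy as np,cv2
from station import status,capture,camera_info,env
def snap(n,f):
    s=status.sense(); p,d=capture(n); np.savez('pics/'+f+'.npz',p=p,d=d,pos=s['ee_pos'],R=s['eef_rot']); cv2.imwrite('pics/'+f+'.png',p[:,:,::-1]); return p,d
def world(n,d):
    c=camera_info(n);K=np.array(c['K']);v,u=np.mgrid[:d.shape[0],:d.shape[1]]
    X=(u-K[0,2])/K[0,0]*d;Y=(v-K[1,2])/K[1,1]*d
    P=np.stack([X,-Y,-d,np.ones_like(d)],-1)
    return (P@np.linalg.inv(np.array(c['view'])).T)[...,:3]
E
python3 - <<'E'
from h import *
for n in('scene','side','wrist'):
    snap(n,n+'0');print(n,camera_info(n))
a=cv2.imread('pics/scene0.png');cv2.imwrite('pics/both.png',a)
print(status.sense())
E
```

```text
pics
scene {'K': array([[479.76344343,   0.        , 324.60219915],
       [  0.        , 479.76344343, 187.43521565],
       [  0.        ,   0.        ,   1.        ]]), 'view': array([[ 0.88952289,  0.45688219,  0.00277444, -0.53029035],
       [-0.26862829,  0.51807229,  0.81205908,  0.09253943],
       [ 0.36957797, -0.72309043,  0.58356864, -1.77033024],
       [ 0.        ,  0.        ,  0.        ,  1.        ]])}
side {'K': array([[422.23522605,   0.        , 313.83967095],
       [  0.        , 422.23522605, 202.38979321],
       [  0.        ,   0.        ,   1.        ]]), 'view': array([[-0.95434577, -0.29869887,  0.00176809,  0.56719586],
       [ 0.1568587 , -0.49611013,  0.85397312, -0.16365011],
       [-0.25420364,  0.81526298,  0.52031412, -1.25059229],
       [ 0.        ,  0.        ,  0.        ,  1.        ]])}
wrist {'K': array([[309.70691629,   0.        , 317.78809399],
       [  0.        , 309.70691629, 201.86382703],
       [  0.        ,   0.        ,   1.        ]]), 'hand_eye': array([[-8.29399847e-04,  3.10291906e-01, -9.50640965e-01,
        -1.31305
[... 371 characters left out ...]
     1.28921642e-06,  1.57081387e+00]), 'dq': array([ 5.63675992e-05, -1.74298456e-03,  4.32040816e-03,  2.85751090e-04,
        3.90600864e-04, -1.06400584e-03]), 'effort': array([-6.24552631e-04, -5.39077914e+01,  3.46598196e+01,  1.44342449e-02,
       -1.29646429e-05,  1.92677788e-05]), 'ee_pos': array([ 0.19158943, -0.48845597,  0.2418077 ]), 'eef_rot': array([[-4.13049595e-04,  3.65133167e-01, -9.30955208e-01],
       [ 1.05660008e-03, -9.30954609e-01, -3.65133401e-01],
       [-9.99999356e-01, -1.13446555e-03, -1.26930839e-06]]), 'wrist_force': array([-0.25597229,  0.90769328,  0.55185034]), 'torque': array([-0.03134944, -0.00540492, -0.02107491]), 'gripper_width': 0.0856592881878843}
```

View pics/scene0.png

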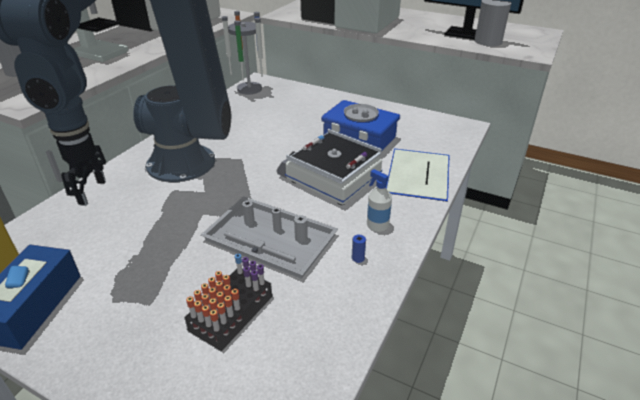

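View pics/side0.png

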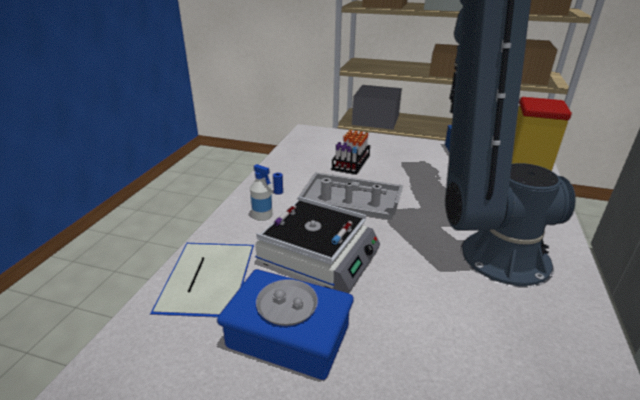

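The scene view shows the tray with three chrome sockets at about (249,210), (277,220) and (300,228), and the shaker nut at (335,153). The blue look-alike stands outside the tray at (359,248), so I'll leave it. In the side view the nut is at (313,225) and two unused nuts lie in the dish at (285,298).

Run:
```python
from h import *
for n,box,nb in(('scene',(215,330,190,260),(315,355,140,165)),('side',(305,400,170,212),(295,330,215,235))):
    d=np.load(f'pics/{n}0.npz')['d'];W=world(n,d)
    u0,u1,v0,v1=box;w=W[v0:v1,u0:u1];
    m=((w[...,2]>.04)&(w[...,2]<.1)&(d[v0:v1,u0:u1]>0)).astype(np.uint8)
    k,l,st,c=cv2.connectedComponentsWithStats(m)
    for i in range(1,k):
        if st[i,4]<15: continue
        q=w[l==i];t=q[q[:,2]>np.percentile(q[:,2],97)-.004]
        print(n,st[i,4],'px',c[i]+[u0,v0],'top z',np.percentile(q[:,2],97).round(4),'topc',t.mean(0).round(4),len(t),'ext',np.ptp(q[:,:2],axis=0).round(3), 'mid',((q.max(0)+q.min(0))/2).round(4))
    u0,u1,v0,v1=nb;w=W[v0:v1,u0:u1]
    q=w[(w[...,2]>.112)&(w[...,2]<.15)];
    print(n,'nut',np.median(q,0),len(q),q.max(0)-q.min(0),q[:,2].max())
    # platform normal pts, mat
    sel=(abs(W[...,2]-.105)<.004)&(d>0)&(d<3)
    l,_=cv2.connectedComponents(sel.astype(np.uint8))
    k,l,st,c=cv2.connectedComponentsWithStats(sel.astype(np.uint8))
    i=1+st[1:,4].argmax();q=W[l==i][:,:2].astype(np.float32);print('mat',st[i],cv2.minAreaRect(q))
    sel=(abs(W[...,2]-.025)<.006)&(d>0)
    # tray: floor
    W2=W[box[2]:box[3],box[0]:box[1]]; r=W2[(W2[...,2]>.012)&(W2[...,2]<.03)][:,:2].astype(np.float32)
    print('tray',cv2.minAreaRect(r))
p=[cv2.resize(cv2.imread('pics/scene0.png')[185:275,195:375],(720,360),interpolation=2),cv2.resize(cv2.imread('pics/side0.png')[195:245,265:365],(480,240),interpolation=2)]
c=np.zeros((600,720,3),np.uint8);c[:360]=p[0];c[360:,:480]=p[1];cv2.imwrite('pics/crop1.png',c)
```

```text
scene 155 px [247.47741935 208.01935484] top z 0.0788 topc [ 0.4229 -0.1741  0.0773] 50 ext [0.032 0.035] mid [ 0.4228 -0.1718  0.0606]
scene 120 px [276.04166667 214.85      ] top z 0.0804 topc [ 0.5188 -0.164   0.0785] 32 ext [0.026 0.029] mid [ 0.5178 -0.1624  0.0608]
scene 212 px [300.06603774 223.74528302] top z 0.0799 topc [ 0.6015 -0.1653  0.0781] 78 ext [0.04  0.041] mid [ 0.6005 -0.1662  0.0612]
scene nut [0.55329029 0.15455003 0.11850867] 56 [0.18040647 0.1017746  0.01373765] 0.12582812475818872
mat [ 286  130   95   52 1882] ((0.5487793684005737, 0.162431001663208), (0.24167001247406006, 0.22830072045326233), 79.31745910644531)
tray ((0.49480074644088745, -0.15350235998630524), (0.3473503589630127, 0.3411690592765808), 26.776397705078125)
side 138 px [325.48550725 184.80434783] top z 0.0817 topc [ 0.6011 -0.1596  0.0801] 43 ext [0.037 0.046] mid [ 0.601  -0.1621  0.0613]
side 91 px [348.28571429 188.36263736] top z 0.0815 topc [ 0.5175 -0.1576  0.0802] 22 ext [0.025 0.033] mid [ 0.5166 -0.1575  0.0623]
side 119 px [375.67226891 191.2605042 ] top z 0.0821 topc [ 0.4214 -0.1692  0.08  ] 30 ext [0.031 0.031] mid [ 0.423  -0.1667  0.062 ]
side nut [0.54665114 0.16763384 0.11831089] 32 [0.0141388  0.02160068 0.01287741] 0.12567295369025366
mat [ 217  269  136   86 5489] ((0.5097538828849792, 0.4738095998764038), (0.1809932440519333, 0.2603168487548828), 86.21656799316406)
tray ((0.5174362659454346, -0.24527040123939514), (0.31462228298187256, 0.346974641084671), 89.6893310546875)
```

View pics/crop1.png

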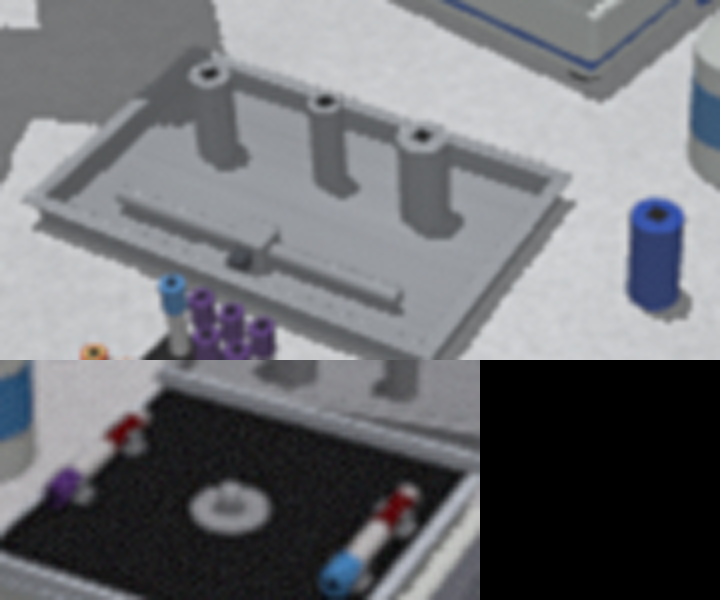

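The sockets sit 90 mm apart in a row. By diameter they are medium (0.422,-0.170), small (0.518,-0.161) and large (0.601,-0.163). The nut top reads z≈0.126, so it is 18 mm high, which matches the 17 mm nut. I'll try the small socket (the middle one) first.

play_rows(motion=[[85,3.5,-15.5,-35.3,0,0,0],[85,3.5,-15.5,-35.3,0,0,0],[85,3.5,-15.5,-35.3,0,0,0],[85,3.5,-15.5,-35.3,0,0,0],[85,3.5,-15.5,-35.3,0,0,0],[85,3.5,-15.5,-35.3,0,0,0],[85,3.5,-15.5,-35.3,0,0,0],[85,3.5,-15.5,-35.3,0,0,0],[85,3.5,-15.5,-35.3,0,0,0],[85,3.5,-15.5,-35.3,0,0,0],[85,3.5,-15.5,-35.3,0,0,0],[85,3.5,-15.5,-35.3,0,0,0]], force=40)

```text
clock: 1.15
ee_pos: [0.5191, -0.1591, 0.2]
eef_rot: [[-0.0, 0.365, -0.931], [0.0, -0.931, -0.365], [-1.0, -0.0, 0.0]]
wrist_force: [0.7, -0.9, -0.2]
gripper_width: 0.0854
```

play_rows(motion=[[85,0,0,0,0.11,0,0],[85,0,0,0,0.11,0,0],[85,0,0,0,0.11,0,0],[85,0,0,0,0,0,0],[85,0,0,0,0,0,0]])

```text
clock: 1.57
ee_pos: [0.518, -0.1608, 0.2001]
eef_rot: [[-0.001, 0.047, -0.999], [0.0, -0.999, -0.047], [-1.0, -0.0, 0.001]]
wrist_force: [-0.0, -0.0, -0.3]
gripper_width: 0.0848
```

```bash
cat >> h.py <<'E'
def proj(P,pos,R):
    c=camera_info('wrist');K=np.array(c['K']);H=np.array(c['hand_eye'])
    q=(np.asarray(P)-pos)@R; q=(q-H[:3,3])@H[:3,:3]; q=q*[1,-1,-1]
    r=np.hypot(q[0],q[1]);t=np.arctan2(r,q[2]);return K[0,2]+K[0,0]*t*q[0]/r,K[1,2]+K[0,0]*t*q[1]/r
def unproj(u,v,z,pos,R):
    c=camera_info('wrist');K=np.array(c['K']);H=np.array(c['hand_eye'])
    a,b=(u-K[0,2])/K[0,0],(v-K[1,2])/K[0,0];t=np.hypot(a,b)
    ray=np.array([a/t*np.sin(t),-b/t*np.sin(t),-np.cos(t)]) 
    D=R@(H[:3,:3]@ray);o=pos+R@H[:3,3];return o+D*(z-o[2])/D[2]
E
python3 - <<'E'
from h import *
p,d=snap('wrist','w1');s=status.sense();print(s['ee_pos'],s['eef_rot'],s['joints'])
for P in((.422,-.170,.079),(.518,-.161,.079),(.601,-.163,.079)):print(proj(P,s['ee_pos'],s['eef_rot']))
E
```

```text
[ 0.51800411 -0.16093349  0.20017375] [[-2.89435179e-04  4.74715846e-02 -9.98872547e-01]
 [ 1.54132658e-04 -9.98872575e-01 -4.74716306e-02]
 [-9.99999946e-01 -1.67698841e-04  2.81791941e-04]] [-3.01259317e-01  2.85142347e-01 -5.76214895e-02  1.22835462e+00
  6.13089877e-05  2.79284387e+00]
(np.float64(322.652411353603), np.float64(291.9859810502269))
(np.float64(318.1465749094571), np.float64(197.88371600373068))
(np.float64(325.5659403727861), np.float64(99.28492723760525))
```

View pics/w1.png

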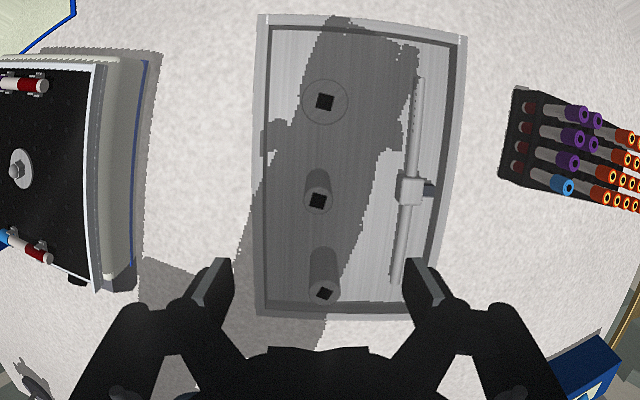

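The wrist view has the small socket at (319,199), matching the prediction of (318,198). The large one is at (325,101), the medium at (323,292), and the nut at (17,170) on the left. Next I'll get the drive-hole yaw and refine the socket centre.

Run:
```python
from h import *
z=np.load('pics/w1.npz');p=z['p'];pos,R=z['pos'],z['R']
g=cv2.cvtColor(p,cv2.COLOR_RGB2GRAY)
for n,(u,v) in dict(S=(318,199),L=(325,101),M=(323,292)).items():
    m=(g[v-18:v+18,u-18:u+18]<40).astype(np.uint8)
    k,l,st,c=cv2.connectedComponentsWithStats(m);i=1+st[1:,4].argmax()
    cs,_=cv2.findContours((l==i).astype(np.uint8),0,1);
    r=cv2.minAreaRect(cs[0]); b=cv2.boxPoints(r)+[u-18,v-18]
    W=np.array([unproj(x,y,.079,pos,R) for x,y in b]);e=W[1]-W[0];e2=W[2]-W[1]
    print(n,st[i,4],W.mean(0).round(4),'side',np.linalg.norm(e),np.linalg.norm(e2),'yaw mod90',np.degrees(np.arctan2(e[1],e[0]))%90,np.degrees(np.arctan2(e2[1],e2[0]))%90)
print(unproj(17,168,.120,pos,R))
```

```text
S 192 [ 0.5157 -0.1606  0.079 ] side 0.012156720519597375 0.0126180324973256 yaw mod90 78.89882088038476 78.07853852285764
L 224 [ 0.599  -0.1618  0.079 ] side 0.012267179788117729 0.012167906006781633 yaw mod90 79.90963674755902 79.77880881732801
M 124 [ 0.4204 -0.1708  0.079 ] side 0.012430501860903683 0.012413221750450888 yaw mod90 70.6070302679839 61.18473860642631
[0.54996872 0.15183704 0.12      ]
```

play_rows(motion=[[60,30,0,2,0,0,0],[60,35,0,0,0,0,0],[60,35,0,0,0,0,0],[60,30,0,0,0,0,0],[60,15,0,0,0,0,0],[60,8,0,0,0,0,0],[10,0,0,0,0,0,0],[10,0,0,0,0,0,0],[10,0,0,0,0,0,0],[10,0,0,0,0,0,0],[10,0,0,0,0,0,0],[10,0,0,0,0,0,0]], force=60)

```text
clock: 2.62
ee_pos: [0.5171, -0.1613, 0.0486]
eef_rot: [[0.003, 0.044, -0.999], [-0.001, -0.999, -0.044], [-1.0, 0.001, -0.002]]
wrist_force: [-0.2, -0.6, 7.5]
gripper_width: 0.0243
```

play_rows(motion=[[10,0,0,0,0,0,0],[10,0,0,0,0,0,0],[10,0,0,0,0,0,0]])

```text
clock: 2.87
ee_pos: [0.5171, -0.1613, 0.0486]
eef_rot: [[0.003, 0.044, -0.999], [-0.001, -0.999, -0.044], [-1.0, 0.001, -0.002]]
wrist_force: [0.2, -0.2, 6.7]
gripper_width: 0.0245
```

The grip holds at 24.5 mm, which is right for a 26 mm socket. I'll lift it, turn it away from the J6 limit, then carry it near the nut for a close look.

play_rows(motion=[[10,-15,0,0,0,0,0],[10,-30,0,0,0,0,0],[10,-30,0,0,0,0,0],[10,-30,0,0,0,0,0],[10,-30,0,0,-0.1,0,0],[10,-30,0,0,-0.1,0,0],[10,-20,0,0,-0.1,0,0],[10,-15,0,0,-0.1,0,0],[10,0,0,0,-0.1,0,0],[10,0,0,0,-0.1,0,0]])

```text
clock: 3.7
ee_pos: [0.5166, -0.161, 0.2489]
eef_rot: [[0.003, 0.604, -0.797], [-0.001, -0.797, -0.604], [-1.0, 0.002, -0.002]]
wrist_force: [0.1, 0.7, -1.1]
gripper_width: 0.0249
```

play_rows(motion=[[10,0,-12,-12,0,0,0],[10,0,-22,-22,0,0,0],[10,0,-24,-23,0,0,0],[10,0,-24,-23,0,0,0],[10,0,-24,-23,0,0,0],[10,0,-24,-23,0,0,0],[10,0,-20,-21,0,0,0],[10,0,-13,-13,0,0,0],[10,0,0,0,0,0,0],[10,0,0,0,0,0,0]])

```text
clock: 4.53
ee_pos: [0.5461, 0.0663, 0.2474]
eef_rot: [[-0.0, 0.602, -0.798], [-0.0, -0.798, -0.602], [-1.0, -0.0, 0.0]]
wrist_force: [-0.6, -0.0, -0.7]
gripper_width: 0.0247
```

Run:
```python
from h import *
p,d=snap('wrist','w2');s=status.sense();print(s['ee_pos'],s['eef_rot'],s['joints'])
print(proj((.549,.157,.12),s['ee_pos'],s['eef_rot']))
```

```text
[0.54603064 0.06543758 0.24739772] [[-1.86762503e-04  6.01072167e-01 -7.99194729e-01]
 [-2.16730445e-04 -7.99194749e-01 -6.01072131e-01]
 [-9.99999959e-01  6.09520932e-05  2.79530250e-04]] [ 1.19377271e-01  2.79861578e-01  5.68841789e-02  1.34803017e+00
 -1.92945692e-04  2.61612796e+00]
(np.float64(234.57260119794492), np.float64(131.7591810387435))
```

View pics/w2.png

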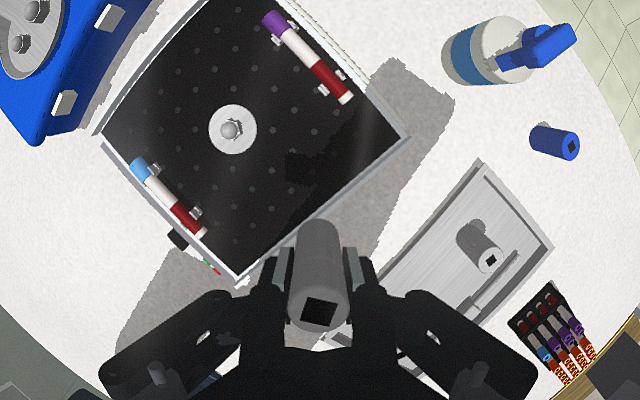

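The nut and its washer are at (232,129), close to the predicted (235,132), and the socket is held straight. I'll rectify the nut region to a top-down view to get the centre and hexagon yaw.

Run:
```python
from h import *
z=np.load('pics/w2.npz');p=z['p'];pos,R=z['pos'],z['R']
def rect(zz,c,N=300,res=.0002):
    mu=np.zeros((N,N),np.float32);mv=mu.copy()
    for i in range(N):
        for j in range(N):
            mu[i,j],mv[i,j]=proj((c[0]+(j-N/2)*res,c[1]-(i-N/2)*res,zz),pos,R)
    return cv2.remap(p,mu,mv,cv2.INTER_CUBIC)
c=unproj(233,129,.108,pos,R)[:2];print(c)
a=rect(.108,c);g=cv2.cvtColor(a,cv2.COLOR_RGB2GRAY)
m=(g>110).astype(np.uint8);m=cv2.morphologyEx(m,cv2.MORPH_CLOSE,np.ones((25,25)))
k,l,st,cc=cv2.connectedComponentsWithStats(m);i=1+st[1:,4].argmax()
cs,_=cv2.findContours((l==i).astype(np.uint8),0,1);e=cv2.fitEllipse(max(cs,key=len));print(e)
w=c+np.array([(e[0][0]-150)*.0002,-(e[0][1]-150)*.0002]);print('washer centre',w,'dia mm',np.array(e[1])*.2)
b=rect(.118,w)
cv2.imwrite('pics/nut.png',np.hstack([rect(.108,w),b])[:,:,::-1])
h=z['d'];print('depth near nut: top?',)
cv2.imwrite('pics/nut2.png',cv2.resize(np.hstack([rect(.108,w,160),rect(.118,w,160)])[:,:,::-1],(800,400),interpolation=2))
```

```text
[0.54737783 0.16249788]Traceback (most recent call last):
  File "<stdin>", line 10, in <module>
  File "<stdin>", line 7, in rect
  File "h.py", line 11, in proj
    c=camera_info('wrist');K=np.array(c['K']);H=np.array(c['hand_eye'])
ValueError: time passes only in moves, steps and waits
```

```bash
sed -i "s/c=camera_info('wrist')/c=WC()/" h.py
cat >> h.py <<'E'
import functools
WC=functools.cache(lambda: camera_info('wrist'))
def rect(p,pos,R,zz,c,N=300,res=.0002):
    mu=np.zeros((N,N),np.float32);mv=mu.copy()
    for i in range(N):
        for j in range(N):
            mu[i,j],mv[i,j]=proj((c[0]+(j-N/2)*res,c[1]-(i-N/2)*res,zz),pos,R)
    return cv2.remap(p,mu,mv,cv2.INTER_CUBIC)
E
python3 - <<'E'
from h import *
z=np.load('pics/w2.npz');p=z['p'];pos,R=z['pos'],z['R']
c=unproj(233,129,.108,pos,R)[:2];print(c)
a=rect(p,pos,R,.108,c);g=cv2.cvtColor(a,cv2.COLOR_RGB2GRAY)
m=(g>110).astype(np.uint8);m=cv2.morphologyEx(m,cv2.MORPH_CLOSE,np.ones((25,25)))
k,l,st,cc=cv2.connectedComponentsWithStats(m);i=1+st[1:,4].argmax()
cs,_=cv2.findContours((l==i).astype(np.uint8),0,1);e=cv2.fitEllipse(max(cs,key=len))
w=c+np.array([(e[0][0]-150)*.0002,-(e[0][1]-150)*.0002]);print('washer centre',w,'dia mm',np.array(e[1])*.2)
cv2.imwrite('pics/nut2.png',cv2.resize(np.hstack([rect(p,pos,R,.108,w,160),rect(p,pos,R,.118,w,160)])[:,:,::-1],(800,400),interpolation=2))
E
```

```text
[0.54737783 0.16249788]
washer centre [0.54664632 0.16347289] dia mm [45.05431824 45.19215088]
```

View pics/nut2.png

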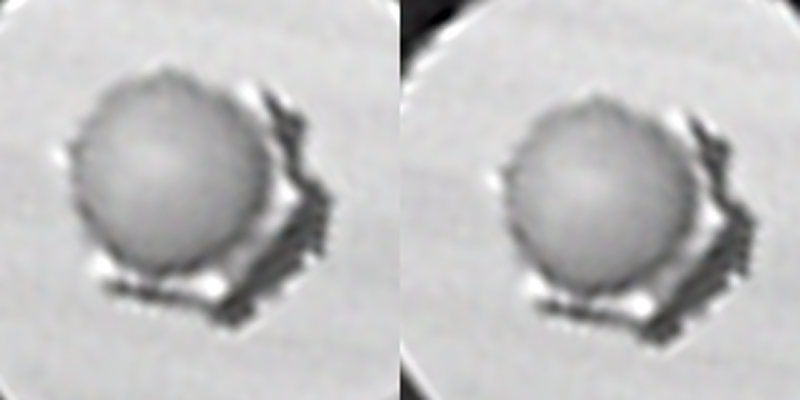

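The washer measures 45.1 mm across, centred at (0.5466,0.1635). The hexagon corners put the nut yaw near -10° (≡50° mod 60), and about 18–19 mm across corners confirms the 17 mm nut. Next I'll find where the held socket sits in the tool frame, using the same picture.

Run:
```python
from h import *
z=np.load('pics/w2.npz');p=z['p'];pos,R=z['pos'],z['R'];g=cv2.cvtColor(p,cv2.COLOR_RGB2GRAY)
zt=pos[2]+.0304
c=pos[:2]
a=rect(p,pos,R,zt,c,200);cv2.imwrite('pics/top.png',a[:,:,::-1])
g=cv2.cvtColor(a,cv2.COLOR_RGB2GRAY);m=(g<25).astype(np.uint8)
k,l,st,cc=cv2.connectedComponentsWithStats(m)
for i in range(1,k):
    if 1500<st[i,4]<8000 and abs(cc[i]-100).max()<40:
        cs,_=cv2.findContours((l==i).astype(np.uint8),0,1);r=cv2.minAreaRect(max(cs,key=len));print(r,np.array(r[1])*.2)
        w=np.array([c[0]+(r[0][0]-100)*.0002,c[1]-(r[0][1]-100)*.0002,zt]);t=(w-pos)@R;print('socket top in tool mm',t*1e3)
        nut=np.array([.5466,.1635,pos[2]]);D=np.array([nut[0]-w[0],nut[1]-w[1],0])@R;print('shift tool mm',D*1e3,'from TCP',((nut-pos)@R)*1e3)
# nut dome centre check
b=unproj(230,129,.126,pos,R);print('dome',b)
cv2.imwrite('pics/top.png',cv2.resize(a[:,:,::-1],(400,400)))
```

```text
((94.1861343383789, 100.38687133789062), (62.70985412597656, 62.7952880859375), 70.01689147949219) [12.54197083 12.55905762]
socket top in tool mm [-30.39985281  -0.63877506   0.97925685]
shift tool mm [-7.20492154e-03 -7.66658120e+01 -5.99200766e+01] from TCP [-7.05802982e-03 -7.73041090e+01 -5.89450868e+01]
dome [0.54997557 0.16147464 0.126     ]
```

View pics/top.png

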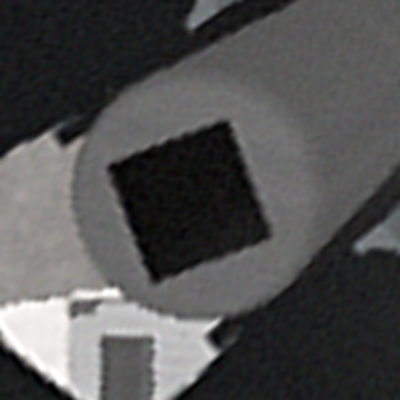

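The drive hole is at 20° mod 90, so the socket hexagon is at 50° (aligned with the nut) or 20° (30° off). I'll move over the nut, come down and feel for contact.

play_rows(motion=[[10,0,-12,-10,0,0,0],[10,0,-25,-20,0,0,0],[10,0,-25,-20,0,0,0],[10,0,-14.7,-9.9,0,0,0],[10,20,0,0,0,0,0],[10,25,0,0,0,0,0],[10,20,0,0,0,0,0],[10,5,0,0,0,0,0],[10,0,0,0,0,0,0]])

```text
clock: 5.33
ee_pos: [0.5473, 0.1614, 0.1762]
eef_rot: [[-0.003, 0.599, -0.801], [-0.001, -0.801, -0.599], [-1.0, -0.001, 0.003]]
wrist_force: [0.0, 0.3, 0.2]
gripper_width: 0.0247
```

play_rows(motion=[[10,3,0,0,0,0,0],[10,3,0,0,0,0,0],[10,2,0,0,0,0,0],[10,0,0,0,0,0,0]])

```text
clock: 5.67
ee_pos: [0.5484, 0.1627, 0.1697]
eef_rot: [[0.001, 0.6, -0.8], [0.0, -0.8, -0.6], [-1.0, 0.0, -0.001]]
wrist_force: [-0.4, 0.7, -0.7]
gripper_width: 0.0243
```

play_rows(motion=[[10,2,0,0,0,0,0],[10,2,0,0,0,0,0],[10,2,0,0,0,0,0],[10,0,0,0,0,0,0]])

```text
clock: 6.0
ee_pos: [0.5479, 0.1628, 0.1629]
eef_rot: [[-0.0, 0.6, -0.8], [-0.0, -0.8, -0.6], [-1.0, -0.0, 0.0]]
wrist_force: [0.0, -0.5, -0.5]
gripper_width: 0.0247
```

play_rows(motion=[[10,2,0,0,0,0,0],[10,1,0,0,0,0,0],[10,0,0,0,0,0,0]])

```text
clock: 6.25
ee_pos: [0.5481, 0.1631, 0.1603]
eef_rot: [[-0.0, 0.6, -0.8], [0.001, -0.8, -0.6], [-1.0, -0.001, -0.0]]
wrist_force: [-1.1, 2.5, -0.8]
gripper_width: 0.0246
```

play_rows(motion=[[10,1.5,0,0,0,0,0],[10,1.5,0,0,0,0,0],[10,0,0,0,0,0,0]])

```text
clock: 6.5
ee_pos: [0.5481, 0.1632, 0.1574]
eef_rot: [[0.0, 0.6, -0.8], [0.001, -0.8, -0.6], [-1.0, -0.001, -0.001]]
wrist_force: [-1.7, 3.9, 1.6]
gripper_width: 0.0248
```

play_rows(motion=[[10,1,0,0,0,0,0],[10,0,0,0,0,0,0]])

```text
clock: 6.67
ee_pos: [0.5482, 0.1632, 0.1567]
eef_rot: [[0.0, 0.6, -0.8], [0.001, -0.8, -0.6], [-1.0, -0.001, -0.001]]
wrist_force: [-1.8, 4.5, 4.3]
gripper_width: 0.0247
```

It has passed the level where a mis-turned socket would stop, so it is going on. I'll ease off the slight side load and seat it.

play_rows(motion=[[10,1,-0.4,0,0,0,0],[10,1,0,0,0,0,0],[10,0,0,0,0,0,0]])

```text
clock: 6.92
ee_pos: [0.5482, 0.1634, 0.1551]
eef_rot: [[0.001, 0.6, -0.8], [0.001, -0.8, -0.6], [-1.0, 0.0, -0.001]]
wrist_force: [-1.7, 4.1, 8.4]
gripper_width: 0.0246
```

play_rows(motion=[[10,1,0,0,0,0,0],[10,1,0,0,0,0,0],[10,0,0,0,0,0,0]])

```text
clock: 7.17
ee_pos: [0.5482, 0.1634, 0.1535]
eef_rot: [[0.002, 0.6, -0.8], [0.001, -0.8, -0.6], [-1.0, 0.0, -0.002]]
wrist_force: [-2.7, 3.4, 10.7]
gripper_width: 0.0248
```

play_rows(motion=[[10,1,0,0,0,0,0],[10,1,0,0,0,0,0],[10,0,0,0,0,0,0]])

```text
clock: 7.42
ee_pos: [0.5483, 0.1635, 0.1526]
eef_rot: [[0.003, 0.6, -0.8], [0.001, -0.8, -0.6], [-1.0, 0.0, -0.003]]
wrist_force: [-6.3, 2.3, 20.2]
gripper_width: 0.0247
```

Run:
```python
from h import *
s=status.sense();print(s['ee_pos'],s['wrist_force'])
snap('wrist','w3');r=[]
for n in('scene','side'):
    p,d=snap(n,n+'3');W=world(n,d)
    sel=(d>0)&(np.hypot(W[...,0]-.548,W[...,1]-.163)<.03)
    q=W[sel];
    for lo,hi in((.11,.14),(.17,.2)):
        t=q[(q[:,2]>lo)&(q[:,2]<hi)];print(n,lo,len(t),t[:,2].max() if len(t) else '',t.mean(0) if len(t) else '')
    u,v=(335,145) if n=='scene' else (313,215)
    r.append(cv2.resize(p[v-45:v+35,u-45:u+45][:,:,::-1],(400,356),interpolation=2))
cv2.imwrite('pics/c3.png',np.hstack(r))
z=np.load('pics/w3.npz');
```

```text
[0.54834443 0.16350509 0.1525639 ] [-6.3098233   2.31052628 20.17581343]
scene 0.11 53 0.1394597539863871 [0.55136293 0.15440438 0.12176441]
scene 0.17 28 0.19900898672704403 [0.54979917 0.14744667 0.17864962]
side 0.11 87 0.139221160033288 [0.54570586 0.17282681 0.12228445]
side 0.17 72 0.19973780177044687 [0.55267376 0.1722811  0.18229645]
```

View pics/c3.png

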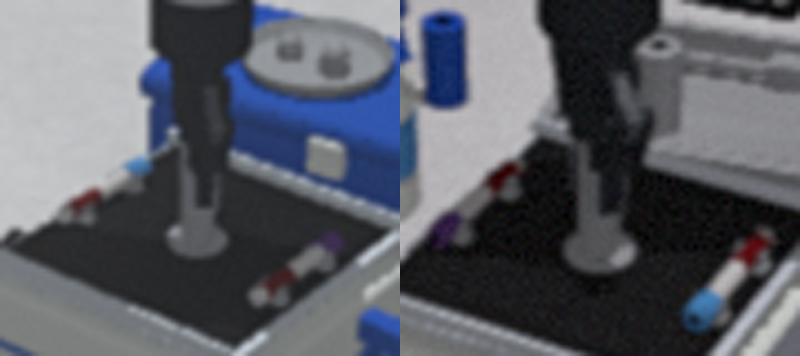

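Run:
```python
from h import *
for f in('w2','w3'):
    z=np.load(f'pics/{f}.npz');p=z['p'];g=cv2.cvtColor(p,cv2.COLOR_RGB2GRAY)
    m=(g<25).astype(np.uint8)[290:340,290:350];k,l,st,cc=cv2.connectedComponentsWithStats(m)
    i=l[22,28];cs,_=cv2.findContours((l==i).astype(np.uint8),0,1)
    print(f,i,st[i],cc[i]+[290,290],cv2.minAreaRect(max(cs,key=len)))
```

```text
w2 1 [ 10   7  35  29 618] [316.51456311 311.8171521 ] ((27.264705657958984, 21.441177368164062), (29.831880569458008, 24.01102638244629), 14.03624439239502)
w3 4 [ 10   7  37  29 710] [317.98873239 311.46619718] ((28.264705657958984, 21.441177368164062), (31.772165298461914, 24.496097564697266), 14.03624439239502)
```

play_rows(motion=[[10,1,0,0,0,0,0],[10,0,0,0,0,0,0],[10,0,0,0,0,0,0]])

```text
clock: 7.82
ee_pos: [0.5485, 0.1636, 0.1525]
eef_rot: [[0.004, 0.6, -0.8], [0.002, -0.8, -0.6], [-1.0, 0.001, -0.004]]
wrist_force: [-7.6, 2.8, 28.7]
gripper_width: 0.0247
```

The stop is hard, with 1 mm commanded giving 0.1 mm of travel, and it sits at the home height of 0.1525. The drive hole looks slightly larger than before, so I'll check for slip in the grip.

Run:
```python
from h import *
I=np.eye(3);s=status.sense()
for x in(-.0304,-.033,-.0354,-.0384):print(x,proj((x,-.0006,.001),np.zeros(3),I))
r=[]
for f in('w2','w3'):
    p=np.load(f'pics/{f}.npz')['p'][190:360,220:420,::-1];r.append(cv2.resize(p,(400,340),interpolation=2))
    g=cv2.GaussianBlur(cv2.cvtColor(np.load(f'pics/{f}.npz')['p'],cv2.COLOR_RGB2GRAY),(3,3),0);print(f,g[311,285:350],g[285:345,318])
cv2.imwrite('pics/c4.png',np.hstack(r))
```

```text
-0.0304 (np.float64(318.14140846537646), np.float64(311.9831996537122))
-0.033 (np.float64(318.15329833863524), np.float64(315.9318378027162))
-0.0354 (np.float64(318.1646117345604), np.float64(319.68976138105506))
-0.0384 (np.float64(318.1792273659178), np.float64(324.54563955542517))
w2 [ 34  40  62  88 101 106 108 108 107 105 104 103 104 105 107 109  94  56
  25  15  14  15  16  18  16  14  16  17  16  16  17  17  17  17  16  15
  16  18  19  20  20  20  21  22  24  26  27  27  32  51  83 107 111 108
 108 109 108 108 109 109 108 107 100  86  61] [ 98 101 106 112 115 115 114 112 112 110 109 110 111  95  54  20  13  18
  19  16  16  17  18  17  17  18  17  15  15  15  15  17  18  18  16  14
  13  14  23  57  98 111 108 107 106 105 107 118 133 141 144 149 154 153
 160 194 228 240 240 240]
w3 [ 22  33  59  86 101 107 109 107 105 103 102 102 103 105 105 106  91  52
  19  11  13  13  12  10  11  11   8   9  12  11   7   9  12  12  12  12
  11  10  12  13  12  13  14  16  18  18  18  16  21  41  75  99 103 103
 104 104 104 104 104 105 104 103  98  84  59] [ 96 100 105 109 112 112 112 112 112 111 109 107 107  91  51  16   8  12
  12  11  11  11  11  10   9  11  12  13  11   9   9  11  13  14  13  12
  10   8  15  50  94 107 104 104 104 104 101  78  43  21  17  18  18  19
  19  18  18  20  20  18]
```

View pics/c4.png

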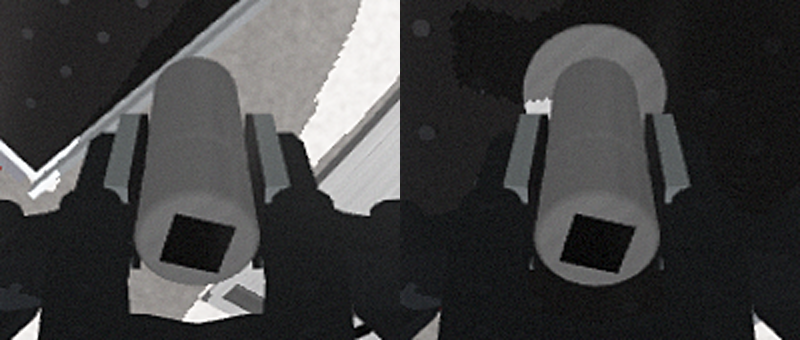

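The edge profiles are identical before and after, so there was no slip, and the socket stands centred on the washer. I'll ease the push and hand in.

play_rows(motion=[[10,-1.2,0,0,0,0,0],[10,0,0,0,0,0,0],[10,0,0,0,0,0,0]])

```text
clock: 8.07
ee_pos: [0.5483, 0.1635, 0.1526]
eef_rot: [[0.003, 0.6, -0.8], [0.001, -0.8, -0.6], [-1.0, 0.0, -0.003]]
wrist_force: [-5.2, 2.9, 18.4]
gripper_width: 0.0247
```

```bash
python3 -c "
from h import *
s=status.sense();print(s['ee_pos'],s['wrist_force'],s['gripper_width'],s['clock'])
print(env.close_job() if s['ee_pos'][2]<.1530 else 'no')"
```

```text
[0.54832346 0.16351455 0.1525913 ] [-5.16298376  2.85234403 18.44628867] 0.024735549985202103 8.0667
the job is handed in; nothing more can be done
None
```

The small socket is home on the shaker's nut and still gripped there, upright; I handed the job in at 8.1 s. The camera showed the nut about 18 mm tall and 18–19 mm across its corners, so it was the 17 mm one. I therefore tried the small socket (the middle one in the tray) first, and it fitted at the first try. No other socket was moved, and I did not touch the T-bar, rack or bottle.

Last checks:
- **Seating:** the tool height was 152.6 mm, exactly the value expected with the mouth on the washer. The stop was hard: a further 1 mm of push moved it only 0.1 mm.
- **Grip:** the wrist picture showed no slip. The opening reads 24.7 mm on a 26 mm socket, slightly low but steady.
- **Load and tilt:** it holds about 18 N of downward push, with a tilt of about 0.2°.
- **Disagreement:** one rough measure showed the drive hole slightly larger after seating, which suggested slip. The edge profiles were identical, so I put that down to lighting.

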